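# Set the depth stop of a bench press to the fork gauge

## Robot

A 7-joint arm with a two-finger parallel gripper is mounted at the origin on the work surface. World frame = base frame: x ahead of the robot, y to its left, z up, the work surface at z = 0. Lengths are in m, angles in rad, forces in N, time in s.
With the tool pointing down it reaches from about 0.425 to 0.875 m from the base axis. Payload 4.7 kg.
Tool frame: the origin (TCP) lies midway between the tips of the shut fingers; the grasp point (between the pads) lies 19 mm behind it; z points along the fingers, y is the line along which they close (so a half turn about z gives the same grasp; the last joint's range is limited). The gripper opens to 87 mm and grips with 3 to 60 N. Pads are 19 mm wide; open, the fingers measure 117 mm over their backs; the gripper's body (75 mm by 190 mm) begins 51 mm behind the grasp point.
Start: joints at [1.123, 0.321, -0.07, 1.45, 0.023, 1.371, -0.057], TCP at [0.29, -0.582, 0.223] pointing down, gripper open.
Joint ranges: [-2.86, 2.86], [-0.3, 2.09], [-1.38, 1.24], [0.06, 2.45], [-1.56, 4.7], [0.09, 2.05], [-2.69, 2.69]. Speed limits (rad/s): [2.57, 2.57, 3.14, 3.14, 3.14, 3.14, 3.14].

## Interface

Orientations are given as a rotation vector (axis times angle).
In Python, from bench import ctrl gives the robot as it stands. The module is installed in compiled form; this text tells all that it offers.
- The arm moves only by the shell command python3 -m handwheel 'ROWS' [FORCE]. ROWS is JSON, a list of rows, each a list of 7 numbers: the finger opening in m, from 0 to 0.087, then the shift along the tool's x, y, z in m, then the turn, a rotation vector about the tool's x, y, z in degrees. A call has 1 to 12 rows; each row shifts and turns the commanded pose from where the row before left it, along the tool's axes as they then stand; what a row does not reach is not made up. A row lasts 1/8 s, in which the tool goes at most 62.5 mm and 10.7 degrees, less where a joint would pass 70% of its speed; a pose out of reach is approached as far as the arm can. A call is refused whole if a number of a shift passes 0.0625 or a number of a turn 10.7, either way. A call with a gripper value outside its range is refused whole. The fingers move at their own pace and stop on an object; FORCE is the grip in N (left out, the last holds). Time passes only in rows, so rows that do not move let the fingers close. It gives the time, the measured TCP pose, the force, the opening and the grip force at its end, in the units of the state.
- ctrl.get_state(): the state, without advancing time (a new reading comes with each control period).
- ctrl.get_image(name): name is "scene" or "top" or "wrist"; returns (picture, depth): 400x640x3 uint8, blue, green, red; 400x640 float32, m along the optical axis (not along the pixel's ray), 0 where there is no reading.
- ctrl.camera_info(name): a dict with "intrinsics" (3x3 intrinsics, pixels), "D" ([k1, k2, p1, p2, k3] as OpenCV has them; the pictures are not rectified), "R" (3x3) and "t" (3): a world point X has camera coordinates R X + t. Camera axes: x right, y down, z forward; pixel columns grow to the right and rows downward; lengths in m; the calibration is good to about 2 mm. A picture is of the moment at which its call begins: read the wrist's pose just before it. camera_info takes no time and is no camera call; for the wrist camera it gives the pose at the moment of the call.
- ctrl.close_job(): hands the job in; it is judged then, once.
The state is a dict: "time": time; "joint_positions": joint angles; "qd": joint speeds; "joint_torque": joint torques, N m; "position": TCP position; "tool_rot": TCP orientation; "ft_force": force on the tool from outside, world axes, zero at the start; "torque": the same for the moment, N m; "grip_width": opening from 0.0 (shut) to 1.0 (fully open); "grip_force": force on a finger pad.
Only numpy, scipy, OpenCV 4.12 (cv2) and the standard library are available. Lean on these libraries where they do the work, as an engineer would, in place of code of your own. Each camera call takes 0.05 s, during which the arm holds its last target. There are 200 camera calls.

## Task

Set the depth stop of the small bench press to the thicker of the two fork gauges: slip that gauge fully home round the threaded stop rod, flat on the lug under the knurled collar, let go of it, and spin the collar down until it bears on the gauge finger-tight, so that it nips it lightly when you let go, but never screw it down hard. Then draw the gauge straight out without turning the collar, lay it gently back flat on the bench, well clear of the press, and leave everything else where it is.

Things in the scene. Friction and masses are not known exactly. Their poses are not given: they have to be found in the camera images.
- press: Small grey bench lever press, bolted down: base 230 x 120 mm, head top at 188 mm, square ram up to 250 mm, lever on its left up to 316 mm; nothing of it moves but the collar. Origin on the bench under the ram; x from its front to the column at its back, y to its left, z up. On its right a flat lug, 18 mm thick, sticks out of the head; a steel threaded stop rod stands upright in it at (0, -80) mm.
- lug (a point): Centre of the lug's flat upper face, on the stop rod's axis, 175 mm above the bench; axes as the press. Face: 28 mm from the axis to front and back, 30 mm to the right; the head's side, 13 mm higher, begins 47 mm to the left. The rod is 18 mm in diameter, its top 91 mm above the face. In front of the lug all is free.
- collar: Knurled steel collar on the stop rod above the lug: a plain cylinder 40 mm in diameter, 28 mm high; origin on its axis in its underside, z up. Right-hand quick thread: clockwise from above lowers it 16 mm per turn. Let go, it stays. At the start its underside is 36 to 42 mm above the lug.
- gauge: The thicker fork gauge, loose, about 0.33 kg: a steel fork 44 mm wide, 30 mm thick, with a 21 mm wide slot open to +x, and a straight handle to -x. Origin in its underside at the rod's axis when the slot is pushed fully home on the stop rod; prongs end 26 mm ahead of it, the fork's back is 24 mm behind it, the handle's end 104 mm behind it. z up as it lies.
- gauge_grip (a point): Middle of the thick gauge's handle, 62 mm behind its origin and 20 mm above its underside; the handle is 18 mm wide (y) and 16 mm high. Axes as the gauge.
- thin_gauge: The thinner fork gauge, loose on the bench: the same shape in plan, but 20 mm thick. Not the one wanted; to be left alone. The two gauges may lie either way round.
- tube_a: Bystander: short aluminium tube standing on end, 40 mm in diameter, 60 mm high; origin in its underside.
- tube_b: Bystander: short aluminium tube standing on end, 50 mm in diameter, 45 mm high; origin in its underside.
- end_cap: Bystander: black plastic tube end cap, 38 mm in diameter, 20 mm high; origin in its underside.
- aerosol: Bystander: standing can, 52 mm in diameter, 170 mm high; origin in its underside.
- glue: Bystander: standing bottle, 44 mm in diameter, 110 mm high; origin in its underside.
- wrench: Bystander: wrench lying on the bench, 160 mm long.
- collar_base (a point): Centre of the collar's underside; its height over the lug is the setting of the stop. Turning it free takes about 0.06 N m; bearing on something adds about 0.0026 N m per newton of load, and the load climbs by tens of newtons in 0.1 rad. A light grip of 5 to 8 N turns it free and slips round it once it bears with 5 to 20 N; 12 N or more wedges it.
There are look-alikes about, which are no part of the job. Leave any green or purple look-alike of the gauge alone.

How it is judged:
By the outcome, as a careful person would: the job done as asked, in the order asked, and still so for the second after the job is handed in, with the robot touching nothing.
It also fails if it takes over 72 s, if anything falls off the work surface, if the arm or the gripper's body presses on something with over 40 N, if the wrist force passes 120 N, or if a joint passes its speed limit or range.

## Working session

There is one attempt and no reset: what is moved stays moved. The work goes in short steps, Python scripts to look and compute and a shell command to move; the robot and the scene stay as the last step left them, time stands still between calls to the robot, and variables do not carry over. Pictures are saved under pics/ and viewed, at most 10 in all, crops included, and the job is handed in when it is done.

```bash
mkdir -p pics
cat > h.py <<'E'
import numpy as np, cv2
from bench import ctrl
def P(name,save=None):
    ci=ctrl.camera_info(name); im,d=ctrl.get_image(name)
    if save: cv2.imwrite(f'pics/{save}.png',im)
    return im,d,ci
def ray(ci,uv):
    K=np.array(ci['intrinsics']);R=np.array(ci['R']);t=np.array(ci['t'])
    p=cv2.undistortPoints(np.array(uv,float).reshape(-1,1,2),K,np.array(ci['D'],float)).reshape(-1,2)
    return -R.T@t,np.c_[p,np.ones(len(p))]@R
def plane(ci,uv,z):
    c,r=ray(ci,uv); return c+r*((z-c[2])/r[:,2])[:,None]
def pts(ci,d,uv):
    uv=np.array(uv).reshape(-1,2); c,r=ray(ci,uv); return c+r*d[uv[:,1].astype(int),uv[:,0].astype(int)][:,None]
def proj(ci,X):
    R=np.array(ci['R']);t=np.array(ci['t'])
    return cv2.projectPoints(np.array(X,float).reshape(-1,1,3),cv2.Rodrigues(R)[0],t,np.array(ci['intrinsics']),np.array(ci['D'],float))[0].reshape(-1,2)
E
python3 - <<'E'
from h import *
import pickle
np.set_printoptions(precision=3,suppress=True)
D={}
for n in ('scene','top','wrist'):
    im,d,ci=P(n,n+'0'); D[n]=(im,d,ci); c,r=ray(ci,[[320,200]]); print(n,c,r)
pickle.dump(D,open('d0.pkl','wb'))
s=ctrl.get_state(); print(s)
E
```

```text
scene [1.252 0.123 0.952] [[-0.696 -0.146 -0.703]]
top [ 0.267 -0.053  1.165] [[ 0.195  0.004 -0.981]]
wrist [ 0.35  -0.55   0.383] [[-0.214 -0.108 -0.971]]
{'time': 0.15, 'joint_positions': array([ 1.123,  0.322, -0.07 ,  1.451,  0.023,  1.371, -0.057]), 'qd': array([-0.001, -0.003, -0.001, -0.004, -0.001,  0.002, -0.001]), 'joint_torque': array([  0.   , -49.179,  -0.404, -31.288,  -0.064,   0.04 ,   0.   ]), 'position': array([ 0.289, -0.582,  0.222]), 'tool_rot': array([-3.057, -0.719,  0.001]), 'ft_force': array([-0.468, -0.164,  0.693]), 'torque': array([-0.004, -0.02 , -0.013]), 'grip_force': 0.0, 'grip_width': 0.9974543215224015}
```

View pics/top0.png

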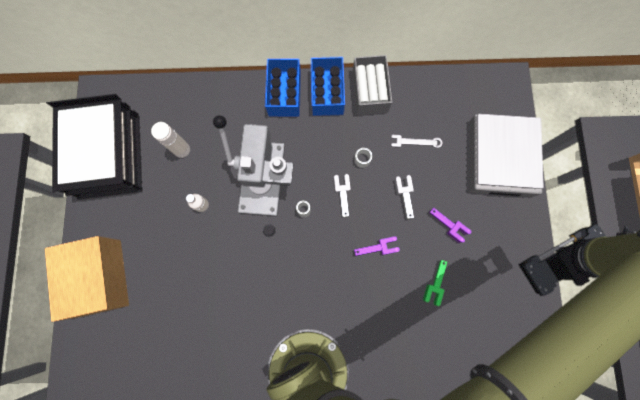

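View pics/scene0.png

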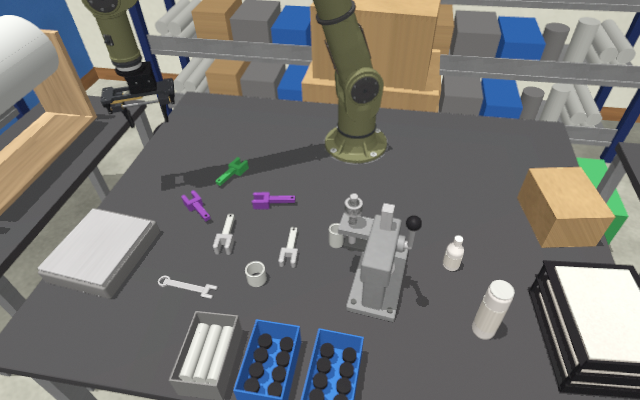

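Top view: a grey fork at (343,195), another at (405,196), purple forks at (377,247) and (450,225), a green one at (436,283), the wrench at (415,142), and the press with its collar and rod at (278,165). In the scene view the same two grey forks are at (289,246) and (225,233). One of the two grey ones is the thick gauge, so I'll measure their heights.

Run:
```python
from h import *
import pickle
np.set_printoptions(precision=4,suppress=True)
D=pickle.load(open('d0.pkl','rb'))
for n,boxes in (('top',[(328,170,356,222),(392,172,418,224)]),('scene',[(276,222,302,270),(210,210,240,258)])):
    im,d,ci=D[n]
    for b in boxes:
        m=np.zeros(d.shape,np.uint8); x0,y0,x1,y1=b
        g=im[y0:y1,x0:x1].astype(int); m[y0:y1,x0:x1]=(g.min(2)>110)&(np.ptp(g,axis=2)<40)
        k,l,st,ce=cv2.connectedComponentsWithStats(m); i=1+st[1:,4].argmax()
        v,u=np.where(l==i); X=pts(ci,d,np.c_[u,v]); X=X[d[v,u]>0]
        print(n,b,len(u),'z pct',np.percentile(X[:,2],[5,25,50,75,90,97]))
        T=X[X[:,2]>0.010][:,:2]; c,(w,h),a=cv2.minAreaRect(T.astype(np.float32)); print('  rect',np.array(c),w,h,a, cv2.fitLine(T.astype(np.float32),cv2.DIST_L2,0,.01,.01).ravel())
for n,b in (('top',(225,110,305,220)),('scene',(325,185,425,320))):
    im,d,ci=D[n]; x0,y0,x1,y1=b
    vv,uu=np.mgrid[y0:y1,x0:x1]; uv=np.c_[uu.ravel(),vv.ravel()]; X=pts(ci,d,uv); X=X[d[uv[:,1],uv[:,0]]>0]
    for lo,hi in ((.168,.180),(.183,.193),(.228,.245),(.237,.252),(.259,.272),(.012,.03)):
        S=X[(X[:,2]>lo)&(X[:,2]<hi)][:,:2].astype(np.float32)
        if len(S)>4: print(n,lo,hi,len(S),'min',S.min(0),'max',S.max(0),cv2.minAreaRect(S))
# crops
im=D['top'][0][90:240,200:440]; cv2.imwrite('pics/crop_top.png',cv2.resize(im,None,fx=3.3,fy=3.3,interpolation=2))
```

```text
top (328, 170, 356, 222) 436 z pct [-0.0028  0.0023  0.0167  0.019   0.0211  0.023 ]
  rect [ 0.506  -0.1214] 0.12749125063419342 0.04352051019668579 4.222805976867676 [ 0.9976  0.0697  0.5118 -0.1207]
top (392, 172, 418, 224) 456 z pct [-0.0017  0.0205  0.027   0.0295  0.0311  0.0324]
  rect [ 0.4949 -0.3108] 0.13009287416934967 0.04499350115656853 5.081615447998047 [ 0.9935  0.1135  0.5006 -0.3098]
scene (276, 222, 302, 270) 432 z pct [-0.0035  0.0084  0.0155  0.0177  0.0191  0.0207]
  rect [ 0.5121 -0.119 ] 0.13002076745033264 0.04425481706857681 2.809668779373169 [ 0.9975  0.0705  0.5238 -0.1188]
scene (210, 210, 240, 258) 444 z pct [-0.002   0.0174  0.0256  0.0276  0.0292  0.0302]
  rect [ 0.4999 -0.3125] 0.13335567712783813 0.047720152884721756 7.1699066162109375 [ 0.9949  0.101   0.5173 -0.309 ]
top 0.168 0.18 544 min [0.5111 0.0207] max [0.665  0.1954] ((0.5579765439033508, 0.10284504294395447), (0.16098035871982574, 0.1444719433784485), 33.77659225463867)
top 0.183 0.193 1136 min [0.5141 0.0889] max [0.6745 0.1968] ((0.5965811014175415, 0.14529845118522644), (0.1007942110300
[... 1027 characters left out ...]
884), 19.937145233154297)
scene 0.228 0.245 273 min [0.5276 0.0342] max [0.6245 0.1954] ((0.5660158395767212, 0.12042461335659027), (0.1772940307855606, 0.055375054478645325), 67.1320571899414)
scene 0.237 0.252 305 min [0.5276 0.0342] max [0.6271 0.1945] ((0.5650362372398376, 0.1212911605834961), (0.17799875140190125, 0.059581294655799866), 66.44234466552734)
scene 0.259 0.272 51 min [0.537  0.0474] max [0.6346 0.1937] ((0.589317262172699, 0.11762704700231552), (0.1709624081850052, 0.018257157877087593), 56.242862701416016)
scene 0.012 0.03 1583 min [ 0.4508 -0.0181] max [0.6948 0.2003] ((0.5732105374336243, 0.08119335770606995), (0.21951201558113098, 0.2259214222431183), 83.89762878417969)
```

View pics/crop_top.png

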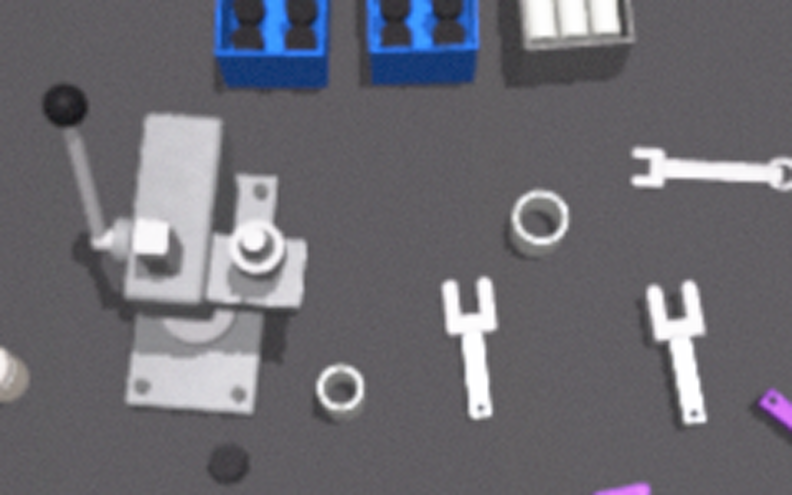

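Candidates in the top view:
- Grey fork (343,195), top measured at about 20 mm: the thin gauge.
- Grey fork (405,196), top at about 29–30 mm in both views: the thick gauge.
- Purple (377,247) and (450,225), green (436,283): leave alone.
- Wrench (415,142): not a gauge.

I choose (405,196). The crop shows it as a plain grey fork, with its slot facing away from the robot. I'll move over it for a wrist-camera check.

```bash
python3 -m handwheel '[[0.087,0,0,0,0,0,10.2],[0.087,0,0,0,0,0,10.2],[0.087,0.0303,-0.0353,0,0,0,0],[0.087,0.0303,-0.0353,0,0,0,0],[0.087,0.0303,-0.0353,0,0,0,0],[0.087,0.0303,-0.0353,0,0,0,0],[0.087,0.0303,-0.0353,0,0,0,0],[0.087,0.0303,-0.0353,0,0,0,0],[0.087,0.0303,-0.0353,0,0,0,0],[0.087,0,0,0,0,0,0]]' 20
cat >> h.py <<'E'
from scipy.spatial.transform import Rotation as Ro
def pose():
    s=ctrl.get_state(); R=Ro.from_rotvec(s['tool_rot']).as_matrix(); return np.array(s['position']),R
def go(tgt,yaw):
    p,R=pose(); y=np.degrees(np.arctan2(R[1,0],R[0,0])); dz=-(yaw-y)
    c,s=np.cos(np.radians(yaw)),np.sin(np.radians(yaw)); R2=np.array([[c,s,0],[s,-c,0],[0,0,-1]])
    print('pos',p,'yaw',y,'zaxis',R[:,2],'-> rz',dz,'shift after turn',R2.T@(np.array(tgt)-p),'t',ctrl.get_state()['time'])
E
python3 - <<'E'
from h import *
import pickle
np.set_printoptions(precision=4,suppress=True)
im,d,ci=P('wrist','w1'); pickle.dump((im,d,ci),open('w1.pkl','wb'))
go([0.474,-0.3136,0.15],6)
print(proj(ci,[[0.474,-0.3136,0.028]]), ray(ci,[[320,200]])[0])
E
```

```text
time: 1.4
position: [0.4773, -0.3089, 0.2225]
tool_rot: [-3.135, -0.179, -0.002]
ft_force: [0.2, -0.0, -0.3]
grip_width: 0.997
grip_force: 0.0
pos [ 0.4754 -0.3119  0.2224] yaw 6.3036030848498 zaxis [-0.0002  0.0003 -1.    ] -> rz 0.3036030848497999 shift after turn [-0.0016  0.0016  0.0724] t 1.45
[[324.1161 185.6914]] [ 0.5447 -0.3006  0.3843]
```

View pics/w1.png

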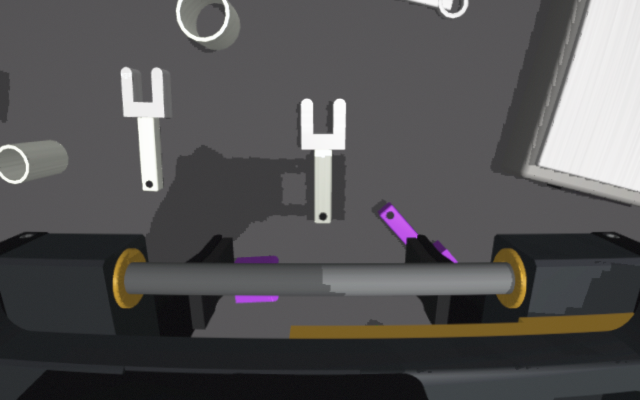

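The wrist view shows the thick gauge upright: prong tips at (307,102) and (340,102), handle end at (323,221). The thin one is at (146,130) and a purple one at (405,225). Next I measure the grip point and heights.

Run:
```python
from h import *
import pickle
np.set_printoptions(precision=4,suppress=True)
im,d,ci=pickle.load(open('w1.pkl','rb'))
g=im.astype(int); 
for nm,(x0,y0,x1,y1) in (('thick',(290,90,360,228)),('thin',(110,60,180,195))):
    m=np.zeros(d.shape,np.uint8); s=g[y0:y1,x0:x1]; m[y0:y1,x0:x1]=(s.min(2)>125)&(np.ptp(s,axis=2)<40)
    k,l,st,ce=cv2.connectedComponentsWithStats(m); i=1+st[1:,4].argmax(); print(nm,st[i])
    v,u=np.where(l==i); ok=d[v,u]>0; u,v=u[ok],v[ok]; Z=pts(ci,d,np.c_[u,v])[:,2]
    x,y,w,h,_=st[i]; f=v<y+h*.35; hd=v>y+h*.55
    print(' fork z',np.percentile(Z[f],[10,50,90]),'handle z',np.percentile(Z[hd],[10,50,90]))
    if nm=='thick':
        for z in (.030,): X=plane(ci,np.c_[u[f],v[f]],z)
        H=plane(ci,np.c_[u[hd],v[hd]],.028)
        A=np.r_[X,H]; lf=cv2.fitLine(A[:,:2].astype(np.float32),cv2.DIST_L2,0,.01,.01).ravel()
        r=cv2.minAreaRect(A[:,:2].astype(np.float32)); print(' rect',r,'line',lf)
        a=lf[:2]*np.sign(lf[0]); yaw=np.degrees(np.arctan2(a[1],a[0]))
        n=np.array([-a[1],a[0]]); S=A[:,:2]@a; L=A[:,:2]@n
        hl=H[:,:2]@n; print(' yaw',yaw,'len',np.ptp(S),'fork mid lat',(X[:,:2]@n).min(),(X[:,:2]@n).max(),'handle lat',hl.min(),hl.max())
        c0=a*(S.max()-.026)+n*((X[:,:2]@n).min()+(X[:,:2]@n).max())/2; c1=a*(S.min()+.104)+n*(hl.min()+hl.max())/2
        print(' origin',c0,c1,'grip',c0-.062*a)
        go(np.r_[c0-.075*a,.15],yaw); 
# rough press rod top two-view
D=pickle.load(open('d0.pkl','rb'))
for n,uv in (('top',[278,163]),('scene',[353,201])):
    for z in (.175,.21,.266): print(n,z,plane(D[n][2],[uv],z))
```

```text
thick [ 300   98   46  126 2793]
 fork z [0.0277 0.0295 0.0305] handle z [0.0264 0.0274 0.0284]
 rect ((0.4976378381252289, -0.3099067807197571), (0.12999288737773895, 0.04458846151828766), 7.39675235748291) line [ 0.9939  0.1102  0.5084 -0.3083]
 yaw 6.3246093 len 0.12975130437094884 fork mid lat -0.38473241285498067 -0.33944057721209914 handle lat -0.37120256780149996 -0.35328344190357597
 origin [ 0.5361 -0.3049] [ 0.5364 -0.305 ] grip [ 0.4745 -0.3117]
pos [ 0.4754 -0.3119  0.2224] yaw 6.3036030848498 zaxis [-0.0002  0.0003 -1.    ] -> rz -0.02100619478276844 shift after turn [-0.0139 -0.0003  0.0724] t 1.45
thin [ 120   67   45  125 2740]
 fork z [0.0179 0.0193 0.0204] handle z [0.0149 0.0172 0.0183]
top 0.175 [[0.5676 0.0607 0.175 ]]
top 0.21 [[0.557  0.0566 0.21  ]]
top 0.266 [[0.54   0.0502 0.266 ]]
scene 0.175 [[0.473  0.0454 0.175 ]]
scene 0.21 [[0.5081 0.0489 0.21  ]]
scene 0.266 [[0.5642 0.0545 0.266 ]]
```

```bash
python3 -m handwheel '[[0.05,-0.0109,-0.0003,0,0,0,0],[0.05,0,0,0.045,0,0,0],[0.05,0,0,0.045,0,0,0],[0.05,0,0,0.045,0,0,0],[0.05,0,0,0.045,0,0,0],[0.05,0,0,0.025,0,0,0],[0.05,0,0,0.0125,0,0,0],[0.05,0,0,0,0,0,0],[0.05,0,0,0,0,0,0]]' 30
python3 - <<'E'
from h import *
np.set_printoptions(precision=4,suppress=True)
go([0.4646,-.3128,0.005],6.3)
E
```

```text
time: 2.58
position: [0.4642, -0.3158, 0.0064]
tool_rot: [3.136, 0.165, 0.003]
ft_force: [0.5, -0.0, 0.8]
grip_width: 0.574
grip_force: 0.0
pos [ 0.4642 -0.3158  0.0064] yaw 6.018802973895739 zaxis [ 0.0018 -0.0016 -1.    ] -> rz -0.28119702610426067 shift after turn [ 0.0008 -0.0029  0.0014] t 2.575
```

```bash
python3 -m handwheel '[[0.05,0,-0.0029,0.001,0,0,0],[0.05,0,0,0,0,0,0]]'; python3 -m handwheel '[[0.0,0,0,0,0,0,0],[0,0,0,0,0,0,0],[0,0,0,0,0,0,0],[0,0,0,0,0,0,0],[0,0,0,0,0,0,0]]' 30
```

```text
time: 2.82
position: [0.4637, -0.3117, 0.0047]
tool_rot: [3.137, 0.167, 0.001]
ft_force: [0.4, -0.9, 0.5]
grip_width: 0.574
grip_force: 0.0
time: 3.45
position: [0.4632, -0.312, 0.004]
tool_rot: [3.137, 0.166, -0.0]
ft_force: [0.5, -0.4, -1.2]
grip_width: 0.201
grip_force: 29.9
```

```bash
python3 -m handwheel '[[0,0,0,0,0,0,0],[0,0,0,-0.015,0,0,0],[0,0,0,-0.035,0,0,0],[0,0,0,-0.05,0,0,0],[0,0,0,-0.05,0,0,0],[0,0,0,-0.05,0,0,0],[0,0,0,-0.05,0,0,0],[0,0,0,-0.046,0,0,0],[0,0,0,0,0,0,10]]' 55;python3 -m handwheel '[[0,-0.005,-0.0433,0,0,0,0],[0,-0.005,-0.0433,0,0,0,0],[0,-0.005,-0.0433,0,0,0,0],[0,-0.005,-0.0433,0,0,0,0],[0,-0.005,-0.0433,0,0,0,0],[0,-0.005,-0.0433,0,0,0,0],[0,0,0,0,0,0,0],[0,0,0,0,0,0,0]]'
python3 - <<'E'
from h import *
import pickle
np.set_printoptions(precision=4,suppress=True)
im,d,ci=P('wrist','w2'); pickle.dump((im,d,ci),open('w2.pkl','wb'))
go([0.45,-.05,0.30],-4)
E
```

```text
time: 4.58
position: [0.4648, -0.3121, 0.3054]
tool_rot: [3.135, -0.114, 0.011]
ft_force: [-0.2, 0.1, -4.9]
grip_width: 0.201
grip_force: 54.9
time: 5.58
position: [0.4506, -0.0508, 0.3002]
tool_rot: [3.139, -0.107, -0.001]
ft_force: [-1.0, -0.5, -3.1]
grip_width: 0.198
grip_force: 54.9
pos [ 0.4507 -0.0514  0.3001] yaw -4.004275098898464 zaxis [-0.0006 -0.0007 -1.    ] -> rz -0.004275098898464336 shift after turn [-0.0008 -0.0014  0.0001] t 5.625
```

View pics/w2.png

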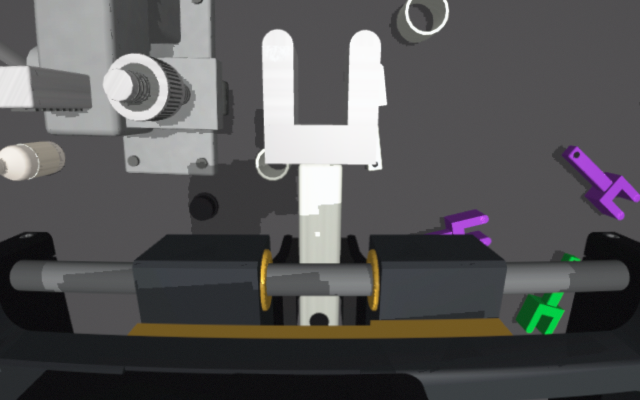

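The wrist view shows the gauge held straight: prongs at (278,35) and (365,35), handle under the fingers at u≈320. The lug's right edge runs from (215,58) to (222,130), with the collar at about (145,85) and the rod top at (118,85).

```bash
cat > m.py <<'E'
from h import *
import pickle,sys
np.set_printoptions(precision=4,suppress=True)
def cloud(ci,d,b):
    x0,y0,x1,y1=b; vv,uu=np.mgrid[y0:y1,x0:x1]; uv=np.c_[uu.ravel(),vv.ravel()]; uv=uv[d[uv[:,1],uv[:,0]]>0]
    return uv,pts(ci,d,uv)
def circ(P):
    A=np.c_[2*P,np.ones(len(P))]; s=np.linalg.lstsq(A,(P**2).sum(1),rcond=None)[0]; return s[:2],np.sqrt(s[2]+s[:2]@s[:2])
E
python3 - <<'E'
from m import *
im,d,ci=pickle.load(open('w2.pkl','rb'))
uv,X=cloud(ci,d,(60,0,240,190))
h,e=np.histogram(X[:,2],bins=np.arange(0,.3,.004)); print([(round(a,3),b) for a,b in zip(e,h) if b>150])
S=X[(abs(X[:,2]-.175)<.004)]; S=S[(S[:,1]<.1)]
R=cv2.minAreaRect(S[:,:2].astype(np.float32)); print('lug',len(S),np.median(S[:,2]),R,cv2.boxPoints(R))
for lo,hi in ((.236,.250),(.259,.270)):
    S=X[(X[:,2]>lo)&(X[:,2]<hi)&(X[:,1]<.09)]
    if len(S)>10:
        z=np.median(S[:,2]); r=cv2.minEnclosingCircle(S[:,:2].astype(np.float32)); print(lo,len(S),z,r)
# gauge in hand
uv,X=cloud(ci,d,(255,20,392,245)); p,Rt=pose()
T=(X-p)@Rt; k=(T[:,2]<.0)&(T[:,2]>-.04); T=T[k]; f=T[:,0]>.055
print('fork tool z',np.percentile(T[f,2],[10,50,90]),'x',T[f,0].max(),'y',T[f,1].min(),T[f,1].max())
hh=(T[:,0]>.02)&(T[:,0]<.042); print('handle z',np.median(T[hh,2]),'y',T[hh,1].min(),T[hh,1].max())
F=T[f]; A=np.c_[F[:,:2],np.ones(len(F))]; print('fork plane slope',np.linalg.lstsq(A,F[:,2],rcond=None)[0])
print('prong tips L',[ (T[f&(T[:,1]<0)&(T[:,0]>a)][:,1].min(),T[f&(T[:,1]<0)&(T[:,0]>a)][:,1].max()) for a in (.08,.09)], 'R',[ (T[f&(T[:,1]>0)&(T[:,0]>a)][:,1].min(),T[f&(T[:,1]>0)&(T[:,0]>a)][:,1].max()) for a in (.08,.09)])
E
```

```text
[(np.float64(0.0), np.int64(2135)), (np.float64(0.016), np.int64(541)), (np.float64(0.02), np.int64(5413)), (np.float64(0.024), np.int64(293)), (np.float64(0.104), np.int64(172)), (np.float64(0.156), np.int64(193)), (np.float64(0.16), np.int64(235)), (np.float64(0.164), np.int64(258)), (np.float64(0.168), np.int64(243)), (np.float64(0.172), np.int64(3274)), (np.float64(0.176), np.int64(291)), (np.float64(0.18), np.int64(436)), (np.float64(0.184), np.int64(4771)), (np.float64(0.188), np.int64(1153)), (np.float64(0.212), np.int64(154)), (np.float64(0.216), np.int64(247)), (np.float64(0.22), np.int64(190)), (np.float64(0.232), np.int64(152)), (np.float64(0.236), np.int64(177)), (np.float64(0.24), np.int64(883)), (np.float64(0.244), np.int64(1430)), (np.float64(0.264), np.int64(773))]
lug 3436 0.1744964685485597 ((0.5661782026290894, 0.06228359788656235), (0.07860371470451355, 0.09871432930231094), 84.01246643066406) [[0.513  0.0283]
 [0.6112 0.018 ]
 [0.6194 0.0962]
 [0.5212 0.1065]]
0.236 2525 0.2441979941241698 ((0.5443869233131409, 0.055676333606243134), 0.020943088456988335)
0.259 945 0.2652194033910019 ((0.5440148711204529, 0.055768921971321106), 0.009563063271343708)
fork tool z [-0.0259 -0.025  -0.0237] x 0.09901083160049585 y -0.023109446865599518 0.021440184433390456
handle z -0.02330210696841618 y -0.009912174909389237 0.008174129848000597
fork plane slope [ 0.0311 -0.0006 -0.0265]
prong tips L [(np.float64(-0.023109446865599518), np.float64(-0.011064176707251665)), (np.float64(-0.02250349736213525), np.float64(-0.011064176707251665))] R [(np.float64(0.009512536157359164), np.float64(0.021440184433390456)), (np.float64(0.009597018974280606), np.float64(0.021440184433390456))]
```

```bash
python3 -m handwheel '[[0,0,0,0,0,0,1],[0,-0.0372,0,0,0,0,0],[0,0,0,0.038,0,0,0],[0,0,0,0.038,0,0,0],[0,0,0,0.038,0,0,0],[0,0,-0.028,0,0,0,0],[0,0,-0.028,0,0,0,0],[0,0,-0.028,0,0,0,0],[0,0,-0.028,0,0,0,0],[0,0,0,0,0,0,0],[0,0,0,0,0,0,0]]'
python3 - <<'E'
from m import *
p,Rt=pose()
im,d,ci=P('wrist','w3'); pickle.dump((im,d,ci,p,Rt),open('w3.pkl','wb'))
go([0.4236,.0655,0.185],-5)
E
```

```text
time: 7.0
position: [0.4238, 0.0631, 0.1859]
tool_rot: [3.138, -0.138, -0.001]
ft_force: [-0.2, -0.6, -4.3]
grip_width: 0.203
grip_force: 54.9
pos [0.4237 0.0629 0.1859] yaw -5.067669213237628 zaxis [-0.0005 -0.0004 -1.    ] -> rz -0.06766921323762798 shift after turn [-0.0004 -0.0025  0.0009] t 7.05
```

View pics/w3.png

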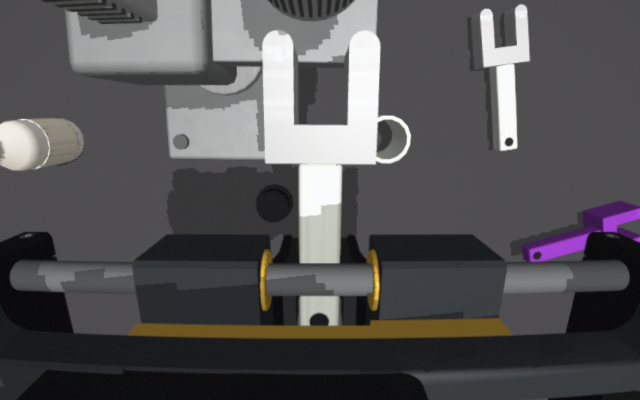

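The view shows the collar's front at (310,20), nearly centred on the slot at u≈321, with the prong tips just short of it and the lug edges parallel to the gauge. Now I measure the lateral offset.

Run:
```python
from m import *
im,d,ci,p,Rt=pickle.load(open('w3.pkl','rb'))
uv,X=cloud(ci,d,(200,0,440,60))
T=(X-p)@Rt
k=(X[:,2]>.221)&(X[:,2]<.250)&(T[:,0]>.08); C=T[k]
print(len(C),C[:,1].min(),C[:,1].max(),C[:,0].min(),circ(C[:,:2]),'predicted rod tool',(np.array([.5442,.0557,p[2]])-p)@Rt)
g=T[(X[:,2]<.22)&(X[:,2]>.2)]; 
for s in (-1,1):
    q=g[(g[:,1]*s>0)]; print('prong',q[:,0].max(),q[:,1].min(),q[:,1].max())
k=(abs(X[:,2]-.1745)<.003); L=T[k]; print('lug z',np.median(X[k,2]),'front',L[:,0].min(),'right',np.percentile(L[:,1],99.5))
for a in (0.095,.105,.115):
    q=L[abs(L[:,0]-a)<.004]; print(a,len(q),q[:,1].max() if len(q) else 0)
```

```text
1017 -0.017173013998137907 0.010222993537413518 0.09943519561545401 (array([ 0.1188, -0.0036]), np.float64(0.01863817611014544)) predicted rod tool [ 0.1206 -0.0032 -0.0001]
prong 0.10711949182760525 -0.021907566582694462 -0.00031921084580679515
prong 0.10695068486104145 1.9288506347366385e-05 0.022252012162099467
lug z 0.17458006676441112 front 0.09365438687058088 right 0.025617113840106016
0.095 1151 0.012426416485636848
0.105 2405 0.02612939220754899
0.115 1997 0.02641845717715681
```

```bash
python3 -m handwheel '[[0,0,-0.003,0,0,0,0],[0,0,0,0,0,0,0],[0,0.01,0,0,0,0,0],[0,0.01,0,0,0,0,0],[0,0.01,0,0,0,0,0],[0,0,0,0,0,0,0]]';python3 -m handwheel '[[0,0.005,0,0,0,0,0],[0,0.005,0,0,0,0,0],[0,0.003,0,0,0,0,0],[0,0,0,0,0,0,0]]'
```

```text
time: 7.8
position: [0.4547, 0.0646, 0.1859]
tool_rot: [-3.138, 0.136, 0.001]
ft_force: [-0.9, -0.7, -3.5]
grip_width: 0.199
grip_force: 54.9
time: 8.3
position: [0.467, 0.0635, 0.186]
tool_rot: [-3.139, 0.135, 0.0]
ft_force: [0.3, 0.2, -3.8]
grip_width: 0.201
grip_force: 54.9
```

```bash
python3 -m handwheel '[[0,0.002,0,0,0,0,0],[0,0,0,0,0,0,0]]';python3 -m handwheel '[[0,0.001,0,0,0,0,0],[0,0,0,0,0,0,0]]';python3 -m handwheel '[[0,0.001,0,0,0,0,0],[0,0,0,0,0,0,0]]';python3 -m handwheel '[[0,0.001,0,0,0,0,0],[0,0,0,0,0,0,0]]'
```

```text
time: 8.55
position: [0.4689, 0.0633, 0.1861]
tool_rot: [3.139, -0.135, 0.0]
ft_force: [1.4, 0.7, -2.6]
grip_width: 0.202
grip_force: 54.9
time: 8.8
position: [0.4699, 0.0632, 0.186]
tool_rot: [3.139, -0.135, 0.0]
ft_force: [-0.7, -0.1, -3.5]
grip_width: 0.204
grip_force: 54.9
time: 9.05
position: [0.4709, 0.0631, 0.186]
tool_rot: [3.139, -0.135, 0.0]
ft_force: [-0.2, 0.2, -3.6]
grip_width: 0.201
grip_force: 54.9
time: 9.3
position: [0.4713, 0.0632, 0.1859]
tool_rot: [3.139, -0.135, -0.002]
ft_force: [-3.2, 0.4, -3.1]
grip_width: 0.2
grip_force: 54.9
```

```bash
python3 -m handwheel '[[0,0,0,0.003,0,0,0],[0,0,0,0,0,0,0]]';python3 -m handwheel '[[0,0,0,0.001,0,0,0],[0,0,0,0,0,0,0]]';python3 -m handwheel '[[0,0,0,0.001,0,0,0],[0,0,0,0,0,0,0]]'
```

```text
time: 9.55
position: [0.4713, 0.0632, 0.1825]
tool_rot: [3.139, -0.135, -0.002]
ft_force: [-3.1, 0.2, -3.7]
grip_width: 0.199
grip_force: 54.9
time: 9.8
position: [0.4713, 0.0632, 0.1819]
tool_rot: [3.139, -0.135, -0.002]
ft_force: [-4.9, 1.2, -1.9]
grip_width: 0.199
grip_force: 54.9
time: 10.05
position: [0.4713, 0.0632, 0.181]
tool_rot: [3.139, -0.135, -0.002]
ft_force: [-5.4, 0.3, -1.4]
grip_width: 0.2
grip_force: 54.9
```

```bash
python3 -m handwheel '[[0,0,0,0.001,0,0,0],[0,0,0,0,0,0,0]]'
```

```text
time: 10.3
position: [0.4714, 0.0632, 0.18]
tool_rot: [3.139, -0.135, -0.002]
ft_force: [-6.1, 0.5, -1.6]
grip_width: 0.2
grip_force: 54.9
```

```bash
python3 -m handwheel '[[0,0,0,0.001,0,0,0],[0,0,0,0,0,0,0]]';python3 -m handwheel '[[0,0,0,0.0005,0,0,0],[0,0,0,0,0,0,0]]'
```

```text
time: 10.55
position: [0.4714, 0.0632, 0.1793]
tool_rot: [3.138, -0.135, -0.001]
ft_force: [-6.7, 1.4, 0.8]
grip_width: 0.197
grip_force: 54.9
time: 10.8
position: [0.4714, 0.0632, 0.1791]
tool_rot: [3.138, -0.135, -0.001]
ft_force: [-8.3, 1.1, 2.9]
grip_width: 0.199
grip_force: 54.9
```

```bash
python3 -m handwheel '[[0.035,0,0,0,0,0,0],[0.035,0,0,0,0,0,0],[0.035,0,0,0,0,0,0],[0.035,0,0,-0.01,0,0,0],[0.035,0,0,-0.03,0,0,0],[0.06,0,0,-0.045,0,0,0],[0.087,0,0,-0.045,0,0,0],[0.087,0,0,0,0,0,0]]' 20
python3 - <<'E'
from m import *
p,Rt=pose()
im,d,ci=P('wrist','w4'); pickle.dump((im,d,ci,p,Rt),open('w4.pkl','wb'))
print(ctrl.get_state()['joint_positions']); go([.5438,.0558,.31],-5)
E
```

```text
time: 11.8
position: [0.474, 0.0636, 0.313]
tool_rot: [-3.138, 0.135, -0.013]
ft_force: [0.3, 0.6, -0.7]
grip_width: 0.659
grip_force: 0.0
[ 0.4556 -0.071  -0.6041  1.702  -0.0396  1.4939 -1.8014]
pos [0.4729 0.0633 0.3106] yaw -4.935611656673752 zaxis [ 0.0043 -0.0002 -1.    ] -> rz 0.06438834332624843 shift after turn [0.0713 0.0013 0.0006] t 11.85
```

View pics/w4.png

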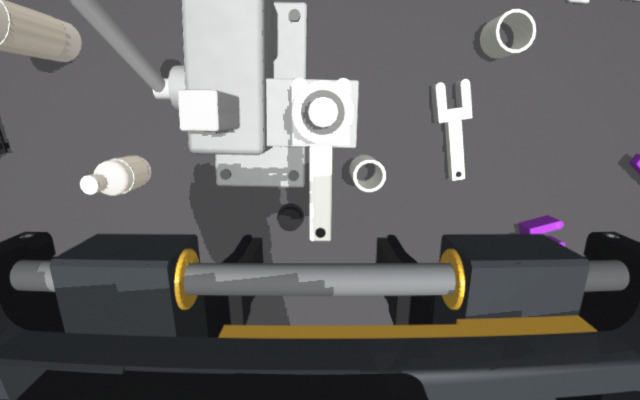

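The view shows the gauge home round the rod: rod top at (322,111), prongs reaching past the collar at (300,82) and (345,82), handle end at (320,235). I'll measure the rod axis, gauge flatness and collar height from here.

```bash
python3 - <<'E'
from m import *
im,d,ci,p,Rt=pickle.load(open('w4.pkl','rb'))
uv,X=cloud(ci,d,(270,70,380,245))
for lo,hi in ((.238,.252),(.260,.272)):
    S=X[(X[:,2]>lo)&(X[:,2]<hi)]; print(np.median(S[:,2]),len(S),cv2.minEnclosingCircle(S[:,:2].astype(np.float32)))
a=np.array([.9962,-.0872]); n=np.array([.0872,.9962]); rod=np.array([.5438,.0558])
G=X[(X[:,2]>.196)&(X[:,2]<.212)]; s=(G[:,:2]-rod)@a; l=(G[:,:2]-rod)@n
print('tips s',s.max(),'end',s.min(),'fork z',[np.median(G[(s>x-.004)&(s<x+.004),2]) for x in (-.09,-.07,-.05,-.03,-.022,.0,.022)])
k=s<-.03; print('handle lat',l[k].min(),l[k].max()); k=(s<-.085);print(l[k].min(),l[k].max())
E
python3 -m handwheel '[[0.087,0,0,0,0,0,-5],[0.087,0,0,0,0,0,-5],[0.087,0,0,0,0,0,0]]'
python3 -c "
from m import *
print(ctrl.get_state()['joint_positions']); go([.5438,.0558,.31],-5)"
```

```text
0.24443298483103834 2284 ((0.5440950393676758, 0.05569063499569893), 0.020752692595124245)
0.26549836485227263 752 ((0.5439440608024597, 0.05584866553544998), 0.00945364125072956)
tips s 0.0260157082756038 end -0.10324128289320132 fork z [np.float64(0.20234710312159465), np.float64(0.20255137016933375), np.float64(0.20238706632110137), np.float64(0.20236688046111845), np.float64(0.2042605845693105), np.float64(nan), np.float64(0.2045068433338693)]
handle lat -0.007932862743463212 0.009907449891057891
-0.0077340522189861035 0.009907449891057891
time: 12.22
position: [0.4713, 0.063, 0.3075]
tool_rot: [-3.139, -0.137, 0.003]
ft_force: [0.1, 0.2, -0.2]
grip_width: 0.979
grip_force: 0.0
[ 0.4484 -0.0689 -0.5976  1.7067 -0.039   1.4937 -1.6284]
pos [0.4713 0.063  0.3075] yaw 5.009462765268963 zaxis [-0.0019 -0.0001 -1.    ] -> rz 10.009462765268964 shift after turn [ 0.0729  0.0008 -0.0025] t 12.225
  return _methods._mean(a, axis=axis, dtype=dtype,
  ret = ret.dtype.type(ret / rcount)
```

```bash
python3 -m handwheel '[[0.087,0.0359,0.0068,0,0,0,0],[0.087,0.0359,0.0068,0,0,0,0],[0.087,0,0,0,0,0,-10.6],[0.087,0,0,0,0,0,-10.6],[0.087,0,0,0,0,0,-10.6],[0.087,0,0,0,0,0,-10.6],[0.087,0,0,0,0,0,-10.6],[0.087,0,0,0,0,0,-10.6],[0.087,0,0,0,0,0,-10.6],[0.087,0,0,0,0,0,-10.6],[0.087,0,0,0,0,0,-10.6],[0.087,0,0,0,0,0,-10.6]]' 6
python3 -m handwheel '[[0.087,0,0,0,0,0,-10.6],[0.087,0,0,0,0,0,-10.6],[0.087,0,0,0,0,0,-10.6],[0.087,0,0,0,0,0,-10.6],[0.087,0,0,0,0,0,-10.6],[0.087,0,0,0,0,0,-10.6],[0.087,0,0,0,0,0,-10.6],[0.087,0,0,0,0,0,-10.6],[0.087,0,0,0,0,0,-10.6],[0.087,0,0,0,0,0,-10.6],[0.087,0,0,0,0,0,-10.6],[0.087,0,0,0,0,0,0]]'
python3 -c "
from m import *
print(ctrl.get_state()['joint_positions']); go([.5440,.0558,.222],-125)"
```

```text
time: 13.72
position: [0.5442, 0.0558, 0.3078]
tool_rot: [-1.772, -2.593, 0.001]
ft_force: [0.2, 0.5, 0.2]
grip_width: 1.002
grip_force: 0.0
time: 15.22
position: [0.5443, 0.0557, 0.3079]
tool_rot: [1.264, -2.875, -0.001]
ft_force: [0.8, 0.2, -0.4]
grip_width: 0.999
grip_force: 0.0
[ 0.6673  0.1489 -0.9043  1.5457  0.1168  1.5049  2.1597]
pos [0.5443 0.0557 0.3079] yaw -132.53791550035538 zaxis [-0.0011  0.0001 -1.    ] -> rz -7.537915500355382 shift after turn [0.0001 0.0003 0.0859] t 15.225
```

```bash
python3 -m handwheel '[[0.087,0,0,0,0,0,-10.6],[0.087,0,0,0,0,0,-10.6],[0.087,0,0,0.03,0,0,0],[0.087,0,0,0.03,0,0,0],[0.087,0,0,0.016,0,0,0],[0.087,0,0,0.01,0,0,0],[0.087,0,0,0,0,0,0],[0.087,0,0,0,0,0,0]]' 6
python3 -c "
from m import *
print(ctrl.get_state()['joint_positions']); go([.5440,.0558,.222],-153.7)"
```

```text
time: 16.23
position: [0.5452, 0.0561, 0.2234]
tool_rot: [-1.775, 2.591, -0.001]
ft_force: [-0.8, 0.0, 0.7]
grip_width: 1.001
grip_force: 0.0
[ 0.6849  0.1964 -0.9341  1.681   0.1621  1.3443  2.4959]
pos [0.5452 0.0561 0.2234] yaw -111.1619033225478 zaxis [ 0.0015  0.0001 -1.    ] -> rz 42.53809667745219 shift after turn [0.0012 0.0002 0.0014] t 16.225
```

```bash
python3 -m handwheel '[[0.087,0.0007,0.001,0.001,0,0,0],[0.05,0,0,0,0,0,0],[0.044,0,0,0,0,0,0],[0.03,0,0,0,0,0,0],[0.03,0,0,0,0,0,0],[0.03,0,0,0,0,0,0],[0.03,0,0,0,0,0,0]]' 6
python3 -c "
from m import *
print(ctrl.get_state()['torque']); go([.5440,.0558,.222],-111)"
```

```text
time: 17.1
position: [0.5445, 0.0551, 0.2217]
tool_rot: [-1.775, 2.59, -0.003]
ft_force: [4.3, -0.9, -1.1]
grip_width: 0.461
grip_force: 6.0
[-0.0192 -0.7977 -0.0091]
pos [0.5445 0.0551 0.2217] yaw -111.1677881161145 zaxis [ 0.0025 -0.0003 -1.    ] -> rz -0.16778811611449385 shift after turn [-0.0005  0.0007 -0.0003] t 17.1
```

```bash
python3 -m handwheel '[[0.03,0,-0.0006,0,0,0,0],[0.03,0,0,0,0,0,0]]';python3 -m handwheel '[[0.03,0,0,0.0004,0,0,10],[0.03,0,0,0.0004,0,0,10],[0.03,0,0,0.0005,0,0,10],[0.03,0,0,0.0004,0,0,10],[0.03,0,0,0.0005,0,0,10],[0.03,0,0,0.0004,0,0,10],[0.03,0,0,0.0005,0,0,10],[0.03,0,0,0.0004,0,0,10],[0.03,0,0,0,0,0,0]]'
python3 -c "
from m import *
s=ctrl.get_state();print(s['torque'],s['joint_positions']); go([.5440,.0558,.222],-111)
im,d,ci=P('scene'); cv2.imwrite('pics/s5.png',cv2.resize(im[150:300,280:440],None,fx=4,fy=4))"
```

```text
time: 17.35
position: [0.5444, 0.0551, 0.2217]
tool_rot: [-1.775, 2.591, -0.001]
ft_force: [4.0, -2.1, -0.3]
grip_width: 0.46
grip_force: 6.0
time: 18.48
position: [0.5442, 0.0556, 0.2182]
tool_rot: [0.302, 3.126, 0.0]
ft_force: [2.5, -0.5, -0.8]
grip_width: 0.457
grip_force: 6.0
[ 0.1129 -0.8485 -0.0788] [ 0.554   0.1677 -0.7763  1.6937  0.1208  1.3287  1.134 ]
pos [0.5442 0.0556 0.2182] yaw 168.96781463549877 zaxis [ 0.0007  0.0001 -1.    ] -> rz 279.96781463549877 shift after turn [-0.0001  0.0003 -0.0038] t 18.475
```

```bash
python3 -m handwheel '[[0.03,0,0,0.0004,0,0,10],[0.03,0,0,0.0004,0,0,10],[0.03,0,0,0.0005,0,0,10],[0.03,0,0,0.0004,0,0,10],[0.03,0,0,0.0005,0,0,10],[0.03,0,0,0.0004,0,0,10],[0.03,0,0,0.0005,0,0,10],[0.03,0,0,0.0004,0,0,10],[0.03,0,0,0.0005,0,0,10],[0.03,0,0,0.0004,0,0,10],[0.03,0,0,0.0005,0,0,10],[0.03,0,0,0,0,0,0]]'
python3 -c "
from m import *
s=ctrl.get_state();print(s['torque'],s['joint_positions']); go([.5440,.0558,.222],-111)
im,d,ci=P('scene','s6'); cv2.imwrite('pics/s6c.png',cv2.resize(im[150:300,280:440],None,fx=4,fy=4))"
```

```text
time: 20.02
position: [0.5446, 0.0556, 0.2133]
tool_rot: [2.734, 1.547, 0.002]
ft_force: [4.8, 0.1, -0.6]
grip_width: 0.455
grip_force: 6.0
[-0.0124 -1.2118 -0.0756] [ 0.4058  0.148  -0.6077  1.7047  0.0871  1.3144 -0.7596]
pos [0.5446 0.0556 0.2133] yaw 59.010940069196614 zaxis [ 0.0016  0.0003 -1.    ] -> rz 170.0109400691966 shift after turn [ 0.      0.0007 -0.0087] t 20.025
```

View pics/s6c.png

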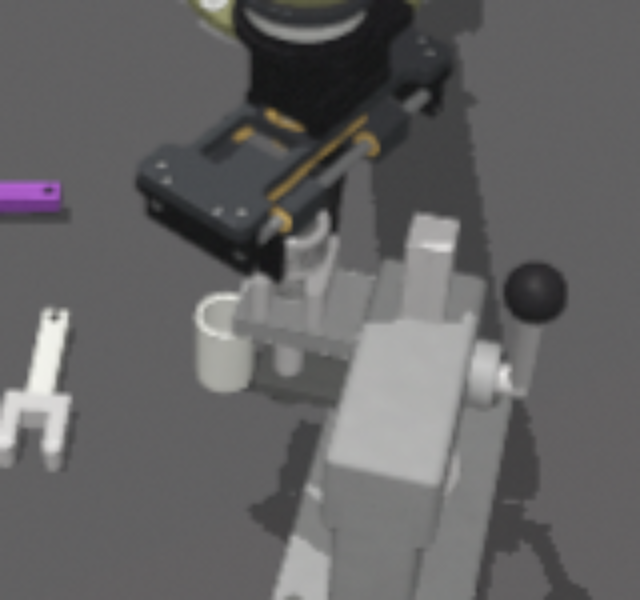

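```bash
python3 -m handwheel '[[0.03,0,0,0.0004,0,0,10],[0.03,0,0,0.0004,0,0,10],[0.03,0,0,0.0005,0,0,10],[0.03,0,0,0.0004,0,0,10],[0.03,0,0,0.0005,0,0,10],[0.03,0,0,0,0,0,0]]'
cat > t.py <<'E'
from m import *
s=ctrl.get_state(); p,R=pose(); F=np.array(s['ft_force']); print('tz',s['torque'],'F',F,'pos',p,'yaw',np.degrees(np.arctan2(R[1,0],R[0,0])),'j7',s['joint_positions'][6],s['time'])
E
python3 t.py; python3 -m handwheel '[[0.03,0,0,0.0004,0,0,8]]' >/dev/null; python3 t.py
python3 -m handwheel '[[0.03,0,0,0.0003,0,0,6]]' >/dev/null; python3 t.py
python3 -m handwheel '[[0.03,0,0,0.0002,0,0,5]]' >/dev/null; python3 t.py
```

```text
time: 20.82
position: [0.5447, 0.0555, 0.2111]
tool_rot: [-3.132, -0.246, -0.003]
ft_force: [6.4, -0.5, -2.9]
grip_width: 0.458
grip_force: 6.0
tz [ 0.0613 -1.1722 -0.0402] F [ 6.3798 -0.4878 -2.9322] pos [0.5447 0.0555 0.2111] yaw 8.987345806984095 j7 -1.6237404171315377 20.825
tz [ 0.0471 -1.1497  0.021 ] F [ 5.1112 -0.2472 -1.4603] pos [0.5447 0.0555 0.2107] yaw 0.8822469018380038 j7 -1.764022644007314 20.95
tz [ 0.0367 -1.1457  0.0703] F [ 5.2893 -0.3115 -1.489 ] pos [0.5447 0.0554 0.2105] yaw -5.132086690179222 j7 -1.8679763554216895 21.075
tz [ 0.0489 -1.166   0.0587] F [ 5.2171 -0.0089 -1.1869] pos [0.5447 0.0555 0.2102] yaw -10.088883432400879 j7 -1.9537452949989218 21.2
```

```bash
for i in 1 2 3 4; do python3 -m handwheel '[[0.03,0,0,0.0001,0,0,4]]' >/dev/null; python3 t.py; done
```

```text
tz [ 0.0989 -0.9238  0.0819] F [ 3.9367 -0.9112 -0.6708] pos [0.5446 0.0554 0.2102] yaw -14.057079127232498 j7 -2.022366296099325 21.325
tz [ 0.1047 -0.4447  0.087 ] F [ 2.0541 -0.5493  0.6709] pos [0.544  0.0557 0.2101] yaw -18.03202223106843 j7 -2.0913641149365376 21.45
tz [ 0.2096 -0.0516  0.1634] F [0.3919 0.6064 2.287 ] pos [0.5434 0.0559 0.2101] yaw -22.012176396468167 j7 -2.1604192850047177 21.575
tz [0.3044 0.0112 0.1852] F [-0.2105  0.831   2.5011] pos [0.543  0.0563 0.21  ] yaw -25.99216265832173 j7 -2.22960475444472 21.7
```

```bash
python3 -m handwheel '[[0.03,0,0,0,0,0,0]]' >/dev/null; python3 t.py;  python3 -m handwheel '[[0.087,0,0,0,0,0,0],[0.087,0,0,0,0,0,0],[0.087,0,0,0,0,0,0],[0.087,0,0,0,0,0,0]]' 6; python3 t.py
```

```text
tz [ 0.4589  0.311  -0.0757] F [-1.8441  1.3979  3.1914] pos [0.543  0.0563 0.2099] yaw -25.90608164141831 j7 -2.228083082838843 21.825
time: 22.32
position: [0.5438, 0.0552, 0.2095]
tool_rot: [3.06, -0.71, -0.001]
ft_force: [-0.9, 0.1, 0.6]
grip_width: 0.828
grip_force: 0.0
tz [0.0975 0.0706 0.0014] F [-0.907   0.0562  0.6377] pos [0.5438 0.0552 0.2095] yaw -26.127294232169607 j7 -2.230979789041405 22.325
```

```bash
python3 -m handwheel '[[0.087,0,0,-0.01,0,0,0],[0.087,0,0,-0.03,0,0,0],[0.087,0,0,-0.03,0,0,0],[0.087,0,0,-0.031,0,0,0],[0.087,0,0,0,0,0,-10.5],[0.087,0,0,0,0,0,-10.5],[0.087,-0.036,0,0,0,0,0],[0.087,-0.036,0,0,0,0,0],[0.087,0,0,0,0,0,0],[0.087,0,0,0,0,0,0]]' 6
python3 - <<'E'
from m import *
p,Rt=pose()
im,d,ci=P('wrist','w7'); 
go([.4712,.0631,.1835],-5)
uv,X=cloud(ci,d,(260,60,390,250))
for lo,hi in ((.225,.25),(.258,.272)):
    S=X[(X[:,2]>lo)&(X[:,2]<hi)]; print(np.median(S[:,2]),len(S),cv2.minEnclosingCircle(S[:,:2].astype(np.float32)))
a=np.array([.9962,-.0872]); n=np.array([.0872,.9962]); rod=np.array([.5438,.0558])
G=X[(X[:,2]>.196)&(X[:,2]<.212)]; s=(G[:,:2]-rod)@a; l=(G[:,:2]-rod)@n
print('tips',s.max(),'end',s.min(),'z',[np.median(G[(s>x-.004)&(s<x+.004),2]) for x in (-.09,-.07,-.05,-.022,.022)])
for x in (-.04,-.09): k=abs(s-x)<.005; print('lat',x,l[k].min(),l[k].max())
E
```

```text
time: 23.58
position: [0.4729, 0.0616, 0.3114]
tool_rot: [3.138, -0.141, 0.003]
ft_force: [-0.0, 0.2, -0.6]
grip_width: 0.998
grip_force: 0.0
pos [0.473  0.0616 0.3111] yaw -5.155739201156987 zaxis [ 0.0011 -0.     -1.    ] -> rz -0.1557392011569867 shift after turn [-0.0019 -0.0013  0.1276] t 23.625
0.2327585793180025 2048 ((0.5442599058151245, 0.055661581456661224), 0.020778248086571693)
0.26559070812484803 784 ((0.544013261795044, 0.05579051375389099), 0.009521680884063244)
tips 0.02558778839152808 end -0.10257775106625718 z [np.float64(0.20248535696831144), np.float64(0.20239766302515852), np.float64(0.20238892311558188), np.float64(0.20427298431879296), np.float64(0.20459038245167596)]
lat -0.04 -0.007806010561845221 0.009707433325799694
lat -0.09 -0.007159625676691822 0.010245174360894765
```

```bash
python3 -m handwheel '[[0.06,-0.0018,-0.0017,0,0,0,0.3],[0.05,0,0,0.04,0,0,0],[0.05,0,0,0.04,0,0,0],[0.05,0,0,0.03,0,0,0],[0.05,0,0,0.015,0,0,0],[0.05,0,0,0.006,0,0,0],[0.05,0,0,0,0,0,0],[0.05,0,0,0,0,0,0]]' 20; python3 -c "
from m import *
go([.4712,.0635,.1795],-5.5)"
```

```text
time: 24.62
position: [0.4714, 0.0638, 0.1808]
tool_rot: [-3.138, 0.149, -0.003]
ft_force: [-0.0, 0.1, 0.1]
grip_width: 0.574
grip_force: 0.0
pos [0.4714 0.0638 0.1808] yaw -5.444940054284041 zaxis [ 0.002  0.    -1.   ] -> rz 0.05505994571595885 shift after turn [-0.0002  0.0003  0.0013] t 24.625
```

Well aligned. Closing on the handle now.

```bash
python3 -m handwheel '[[0.024,0,0.0002,0.0012,0,0,0],[0.024,0,0,0,0,0,0],[0.01,0,0,0,0,0,0],[0,0,0,0,0,0,0],[0,0,0,0,0,0,0],[0,0,0,0,0,0,0]]' 15; python3 t.py;  python3 -m handwheel '[[0,0,0,0,0,0,0],[0,0,0,0,0,0,0],[0,0,0,0,0,0,0]]' 55;python3 t.py
```

```text
time: 25.38
position: [0.4705, 0.0634, 0.1785]
tool_rot: [3.138, -0.149, -0.0]
ft_force: [-0.9, -1.0, 0.1]
grip_width: 0.207
grip_force: 15.0
tz [-0.0844  0.1304  0.0194] F [-0.9441 -1.0188  0.0752] pos [0.4705 0.0634 0.1785] yaw -5.445428411543608 j7 -1.848984578505899 25.375
time: 25.75
position: [0.4705, 0.0634, 0.1785]
tool_rot: [3.138, -0.149, -0.0]
ft_force: [-1.5, -0.3, 1.1]
grip_width: 0.2
grip_force: 55.0
tz [-0.1231  0.1703  0.0159] F [-1.4531 -0.2764  1.1161] pos [0.4705 0.0634 0.1785] yaw -5.441408342629959 j7 -1.8489764950713778 25.75
```

Forces are small. Pulling straight back in small steps and watching the force.

```bash
for i in 1 2 3 ; do python3 -m handwheel '[[0,-0.001,0,0,0,0,0]]'>/dev/null; python3 t.py; done; python3 -m handwheel '[[0,-0.002,0,0,0,0,0],[0,-0.002,0,0,0,0,0]]'>/dev/null; python3 t.py
```

```text
tz [-0.1765 -0.9703 -0.0206] F [ 4.0482 -1.7632 -3.0705] pos [0.4705 0.0634 0.1785] yaw -5.451187717339185 j7 -1.8483894191696242 25.875
tz [-0.2099 -1.5471  0.0567] F [ 8.1449 -0.5013 -4.8702] pos [0.4705 0.0633 0.1785] yaw -5.457747428901229 j7 -1.847756281147179 26.0
tz [-0.2322 -1.8006  0.0349] F [ 8.3051 -1.4675 -4.8205] pos [0.4702 0.0634 0.1787] yaw -5.466743902918583 j7 -1.8471588122064309 26.125
tz [-0.1702 -1.7521 -0.0256] F [ 9.0473 -1.7247 -5.0537] pos [0.4663 0.0638 0.1787] yaw -5.467430086347372 j7 -1.8447997460812016 26.375
```

```bash
python3 -m handwheel '[[0,-0.004,0,0,0,0,0],[0,-0.004,0,0,0,0,0],[0,-0.004,0,0,0,0,0],[0,-0.004,0,0,0,0,0]]'>/dev/null; python3 t.py; python3 -m handwheel '[[0,-0.004,0,0,0,0,0],[0,-0.004,0,0,0,0,0],[0,-0.004,0,0,0,0,0],[0,-0.004,0,0,0,0,0]]'>/dev/null; python3 t.py; python3 -m handwheel '[[0,-0.004,0,0,0,0,0],[0,-0.004,0,0,0,0,0],[0,-0.004,0,0,0,0,0],[0,0,0,0,0,0,0]]'>/dev/null; python3 t.py
```

```text
tz [-0.1639 -1.5255 -0.0689] F [ 8.4758 -0.8188 -3.3354] pos [0.4501 0.0654 0.1788] yaw -5.465676964992094 j7 -1.8349980140732522 26.875
tz [-0.0413 -0.7615  0.003 ] F [ 3.6501 -0.5743 -1.151 ] pos [0.4331 0.0672 0.1786] yaw -5.450288434586673 j7 -1.8250673775765591 27.375
tz [ 0.0912  0.1636 -0.0203] F [-0.0597  0.3882 -0.9771] pos [0.4189 0.0684 0.1783] yaw -5.428803008205123 j7 -1.8176663560378126 27.875
```

```bash
python3 -m handwheel '[[0,0,0,-0.005,0,0,0],[0,0,0,-0.02,0,0,0],[0,0,0,-0.045,0,0,0],[0,0,0,0,0,0,-5.8],[0,0,0,0,0,0,-5.7],[0,0.0043,0.048,0,0,0,0],[0,0,0.048,0,0,0,0],[0,0,0.048,0,0,0,0],[0,0,0.048,0,0,0,0],[0,0,0.048,0,0,0,0],[0,0,0.048,0,0,0,0],[0,0,0.048,0,0,0,0]]'; python3 -m handwheel '[[0,0,0.047,0,0,0,0],[0,0,0,0,0,0,0],[0,0,0,0,0,0,0]]'
python3 - <<'E'
from m import *
p,Rt=pose(); im,d,ci=P('wrist','w8'); go([.4632,-.312,.005],6)
uv,X=cloud(ci,d,(255,20,392,245)); T=(X-p)@Rt; k=(T[:,2]<.0)&(T[:,2]>-.04); T=T[k]; F=T[T[:,0]>.055]
print('plane',np.linalg.lstsq(np.c_[F[:,:2],np.ones(len(F))],F[:,2],rcond=None)[0],F[:,0].max())
E
```

```text
time: 29.38
position: [0.459, -0.2667, 0.2478]
tool_rot: [-3.136, -0.166, 0.003]
ft_force: [-0.3, -0.1, -3.1]
grip_width: 0.2
grip_force: 55.0
time: 29.75
position: [0.4642, -0.3113, 0.2476]
tool_rot: [-3.135, -0.166, 0.003]
ft_force: [0.3, 0.9, -3.1]
grip_width: 0.201
grip_force: 55.0
pos [ 0.4646 -0.3107  0.2479] yaw 6.141854419522548 zaxis [-0.0012  0.0016 -1.    ] -> rz 0.14185441952254774 shift after turn [-0.0015  0.0012  0.2429] t 29.8
plane [ 0.0315 -0.0016 -0.0268] 0.09992066138257996
```

```bash
python3 -m handwheel '[[0,0,0,0.05,0,0,0],[0,0,0,0.05,0,0,0],[0,0,0,0.05,0,0,0],[0,0,0,0.045,0,0,0],[0,0,0,0.025,0,0,0],[0,0,0,0.012,0,0,0],[0,0,0,0.004,0,0,0],[0,0,0,0,0,0,0]]'>/dev/null; python3 t.py; for i in 1 2 3; do python3 -m handwheel '[[0,0,0,0.001,0,0,0],[0,0,0,0,0,0,0]]'>/dev/null; python3 t.py; done
```

```text
tz [ 0.0125  0.2328 -0.0049] F [ 0.2408  0.0403 -2.608 ] pos [ 0.4654 -0.3123  0.0135] yaw 6.083370583937379 j7 -0.9511162580749686 30.8
tz [-0.0313  0.2966 -0.0544] F [-0.0208  0.7355 -4.4319] pos [ 0.4649 -0.3124  0.0122] yaw 6.055341409317611 j7 -0.951279660213676 31.05
tz [0.0151 0.2771 0.0505] F [-0.0899 -0.2718 -3.9331] pos [ 0.4644 -0.3121  0.0105] yaw 6.055978714031861 j7 -0.9514135560045894 31.3
tz [-0.0229  0.2789 -0.0015] F [-0.1701  0.9488 -3.6556] pos [ 0.4644 -0.312   0.0093] yaw 6.061296633857322 j7 -0.9515551285576513 31.55
```

```bash
for i in 1 2 3 4 5; do python3 -m handwheel '[[0,0,0,0.001,0,0,0],[0,0,0,0,0,0,0]]'>/dev/null; python3 t.py; done
```

```text
tz [ 0.0059  0.2343 -0.0183] F [-0.3907  0.3084 -2.8603] pos [ 0.4644 -0.312   0.0083] yaw 6.0599022370906 j7 -0.9517143574808262 31.8
tz [ 0.0625  0.2124 -0.0263] F [ 0.1419 -0.9513 -2.7467] pos [ 0.4644 -0.3121  0.0074] yaw 6.058164810595903 j7 -0.9518487694114477 32.05
tz [0.0467 0.229  0.0428] F [-0.0551  0.1112 -3.5022] pos [ 0.4644 -0.312   0.0064] yaw 6.065474861397209 j7 -0.9519625400507356 32.3
tz [-0.0344  0.3097 -0.0229] F [ 0.4092  0.9245 -3.1571] pos [ 0.4644 -0.3121  0.0054] yaw 6.060796100111853 j7 -0.9520926231903419 32.55
tz [-0.012   0.2262  0.0062] F [ 0.7176  0.0891 -3.324 ] pos [ 0.4645 -0.3121  0.0044] yaw 6.060890601639227 j7 -0.9522661740364127 32.8
```

```bash
for i in 1 2 3; do python3 -m handwheel '[[0,0,0,0.0005,0,0,0],[0,0,0,0,0,0,0]]'>/dev/null; python3 t.py; done
```

```text
tz [0.0126 0.2286 0.0238] F [-0.0455  0.8299 -2.9683] pos [ 0.4645 -0.3122  0.0041] yaw 6.054881334282413 j7 -0.9523243690333759 33.05
tz [ 0.0433  0.3079 -0.0146] F [-0.1254  1.221  -1.802 ] pos [ 0.4645 -0.3122  0.0036] yaw 6.054667858486776 j7 -0.9523971203209102 33.3
tz [0.2109 0.5755 0.0877] F [-3.5692  0.9365  2.3326] pos [ 0.4645 -0.3123  0.0034] yaw 6.053438782870932 j7 -0.9524342479329811 33.55
```

```bash
python3 -m handwheel '[[0,0,0,-0.0003,0,0,0],[0.05,0,0,0,0,0,0],[0.05,0,0,0,0,0,0],[0.05,0,0,0,0,0,0],[0.05,0,0,-0.01,0,0,0],[0.05,0,0,-0.04,0,0,0],[0.05,0,0,-0.05,0,0,0],[0.06,0,0,-0.05,0,0,0],[0.06,0,0,-0.05,0,0,0],[0.06,-0.03,0.03,0,0,0,0],[0.06,0,0,0,0,0,0],[0.06,0,0,0,0,0,0]]' 15
python3 - <<'E'
from m import *
D=pickle.load(open('d0.pkl','rb'))
im,d,ci=P('top','top9'); a=im[90:260,180:480]; b=D['top'][0][90:260,180:480]
cv2.imwrite('pics/cmp.png',cv2.resize(np.vstack([b,a]),None,fx=1.75,fy=1.75,interpolation=2))
df=cv2.absdiff(a,b).max(2); print('changed px',np.argwhere(df>60).shape)
w,d,ci=P('wrist','w9'); uv,X=cloud(ci,d,(200,40,500,235))
k=X[:,2]>.012; m=np.zeros(d.shape,np.uint8); m[uv[k,1],uv[k,0]]=1
n,l,st,ce=cv2.connectedComponentsWithStats(m)
for i in range(1,n):
    if st[i,4]>300:
        q=X[l[uv[:,1],uv[:,0]]==i]; print(st[i],np.percentile(q[:,2],[10,50,90]),cv2.minAreaRect(q[:,:2].astype(np.float32)))
E
```

```text
time: 35.05
position: [0.4379, -0.3447, 0.2035]
tool_rot: [-3.137, -0.166, -0.001]
ft_force: [0.4, 0.3, -0.3]
grip_width: 0.689
grip_force: 0.0
changed px (2045, 2)
[ 264   47   49  139 3441] [0.0265 0.0285 0.0302] ((0.4993616044521332, -0.30789223313331604), (0.12881986796855927, 0.04457255080342293), 6.196065425872803)
[ 353  165   90   70 1873] [0.026  0.0276 0.0297] ((0.42177915573120117, -0.42267969250679016), (0.10688953101634979, 0.037640348076820374), 51.42375564575195)
```

View pics/cmp.png

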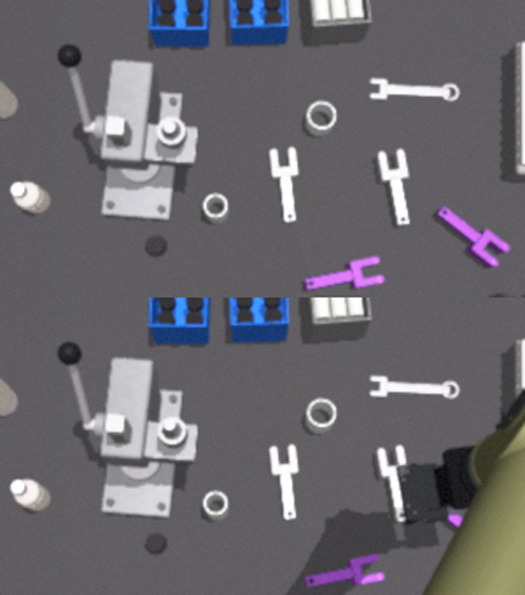

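The before/after pair shows the thick gauge back flat at (392,480), the thin one, tubes, cap and wrench unmoved, and the collar lowered at (172,432). The gripper is clear of everything, so I'm handing in.

```bash
python3 -c "
from bench import ctrl
print(ctrl.close_job())"
```

```text
the job is handed in; nothing more can be done
None
```

I set the stop to the 30 mm gauge with a light nip (about 9 N to draw it out), laid the gauge back flat about where it started, saw nothing else moved, and handed in at about 35 s; the hand-in gave no verdict.

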